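# Feed the fruit washer and switch its programme key

## Task

Load the lemon into the fruit washer: tip the skip over by its bar, past its detent, until the lemon drops into the tub, then ease the skip back upright, without letting it fall back, until it clicks fully home. After that, press the green key all the way down so that it stays down and the blue key pops up. Leave the orange key and the other things on the worktop alone.

Things in the scene. Friction and masses are not known exactly. Their poses are not given: they have to be found in the camera images.
- washer: countertop fruit washer fixed to the worktop: white motor housing with a tipping skip on top, open steel tub behind it, low white key console at its right. Origin on the worktop right below the middle of the skip's pivot line; x from the skip to the tub (away from the robot), y along the pivot line to the left, z up. Housing x -140..-10, y +-95, top 130 mm; console x -140..30, y -272..-108, top 80 mm.
- tub_center (a point): middle of the tub's floor, 14 mm above the worktop. Tub inside 188 mm (washer x) by 178 mm (washer y), walls 6 mm, rim 113 mm above the worktop, open at the top.
- skip_hinge (a point): middle of the skip's pivot line (along washer y), 150 mm above the worktop, axes as the washer's.
- skip (a joint): tipping angle of the aluminium skip, rad: 0 = upright and home, grows as the bar swings up and over away from the robot, 1.4 = end stop, fully tipped. A ball detent holds it home: it takes about 4 N at the bar to leave it, and when let down slowly the skip hangs on the detent at about 0.24 until it is pushed on and clicks home. Empty, it falls back by itself from anywhere between the detent and about 1.0; beyond about 1.1 it falls over to the end stop and stays there.
- skip_bar (a point): middle of the skip's bar handle: round dark steel bar, diameter 12 mm, along washer y, 118 mm between two upright 8 mm rods; at home 102 mm towards the robot from the pivot line and 95 mm above it (245 mm above the worktop). It circles the pivot line at 139 mm; the skip's 122 mm wide pan (walls 52 mm high, rear wall right below the bar at home) leaves 43 mm free below the bar. The point turns with the skip.
- lemon_center (a point): centre of a yellow lemon, 71 x 53 x 51 mm, about 85 g, lying in the skip at the start; it rolls or slides out over the lip by the time the skip is fully tipped.
- key_green_top (a point): green push key of the washer's key bank, the one to press. Point: centre of its top face (follows the key). Cap 50 mm along the washer's x, 30 mm along its y, edges rounded 3 mm; the three keys lie in a row along the washer's y, 44 mm apart, their order varies. Standing up the top is 16 mm above the console top and 96 mm above the worktop. It moves straight down.
- key_blue_top (a point): blue push key of the washer's key bank, latched down at the start. Point: centre of its top face (follows the key). Cap 50 mm along the washer's x, 30 mm along its y, edges rounded 3 mm; the three keys lie in a row along the washer's y, 44 mm apart, their order varies. Standing up the top is 16 mm above the console top and 96 mm above the worktop. It moves straight down.
- key_orange_top (a point): orange push key of the washer's key bank, up, to be left alone. Point: centre of its top face (follows the key). Cap 50 mm along the washer's x, 30 mm along its y, edges rounded 3 mm; the three keys lie in a row along the washer's y, 44 mm apart, their order varies. Standing up the top is 16 mm above the console top and 96 mm above the worktop. It moves straight down.
- key_green (a joint): how far the green key is pressed, m: 0 = up, about 0.0107 = latched down, 0.013 = bottom stop. Pressing takes 2 to 4 N, then comes the firm bottom stop; the key latches once past 0.011 (press slowly: a quick touch gives a short force peak that can end a force-stopped press too early) and any other latched key is released on the way; a half press releases the other key without latching.
- key_blue (a joint): how far the blue key is pressed, m: 0 = up, about 0.0107 = latched down, 0.013 = bottom stop. Starts latched; pops up by its spring when another key is pressed home.
- key_orange (a joint): how far the orange key is pressed, m: 0 = up, about 0.0107 = latched down, 0.013 = bottom stop. Starts up.
- mug: cream mug, 78 x 116 x 101 mm, bystander, origin under its middle
- timer: white kitchen timer, 62 mm across, 47 mm high, bystander, origin under its middle
- mill: light wooden pepper mill, 58 mm across, 180 mm high, bystander, origin under its middle

How it is judged:
By the outcome, as a careful person would: the job done as asked, in the order asked, and still so for the second after the job is handed in, with the robot touching nothing.
It also fails if it takes over 48 s, if anything falls off the work surface, if the arm or the gripper's body presses on something with over 40 N, if the wrist force passes 120 N, or if a joint passes its speed limit or range.

## Robot

A 6-joint arm with a two-finger parallel gripper is mounted at the origin on a cart in front of the work surface, level with it; the furniture and walls round the work are solid. World frame = base frame: x ahead of the robot, y to its left, z up, the work surface at z = 0. Lengths are in m, angles in rad, forces in N, time in s.
With the tool pointing down it reaches from about 0.375 to 0.75 m from the base axis. Payload 9 kg.
Tool frame: the origin (TCP) lies at the very end of the fingers, on their centre line; the grasp point (between the pads) lies 19 mm behind it; z points along the fingers, y is the direction in which the jaws open and shut (so a half turn about z gives the same grasp; the last joint's range is limited). The gripper opens to 85 mm and grips with 20 to 120 N. Pads are 22 mm wide; open, the fingers measure 114 mm over their backs; the gripper's body (76 mm by 85 mm) begins 54 mm behind the grasp point. The pads swing forward as they close: fully open they stand 13 mm farther back than shut.
Start: joints at [-1.492, 0.104, 0.097, 1.564, 0, 1.353], TCP at [0.175, -0.574, 0.231] pointing down, gripper open.
Joint ranges: [-2.99, 2.99], [-0.84, 1.86], [-1.1, 1.16], [-1.84, 2.11], [-1.51, 1.56], [-3.14, 3.14]. Speed limits (rad/s): [2.22, 2.22, 2.57, 3.14, 3.14, 3.14].

## Interface

Orientations are given as a rotation vector (axis times angle).
In Python, from workcell import state, capture, hand_in, recognise, tip_of gives the robot as it stands.
- The arm moves only by the tool arm_command, never from a script. Its argument "increments" is a list of rows, each a list of 7 numbers: the shift along the tool's x, y, z in units of 50 mm (1.0 is 50 mm), then the turn, a rotation vector about the tool's x, y, z in units of 8 degrees (1.0 is 8 degrees), then the closure in counts, from 0 (fully open) to 255 (shut). A call has 1 to 12 rows; each row is the pose to reach, as a shift and turn from the pose commanded when the call began, along the tool's axes at that moment; what a row does not reach only later rows make up. A row lasts 1/10 s, in which the tool goes at most 50 mm and 8.59 degrees, less where a joint would pass 70% of its speed; a pose out of reach is approached as far as the arm can. A call with a gripper value outside its range is refused whole. The fingers move at their own pace and stop on an object; "squeeze" is the grip in N (left out, the last holds). Time passes only in rows, so rows that repeat a pose let the fingers close. It gives the time, the measured TCP pose, the force and the opening at its end, in the units of the state.
- state(): the state, without advancing time (a new reading comes with each control period).
- capture(name): name is "scene" or "top" or "wrist"; returns a dict with "pixels" (384x512x3 uint8, blue, green, red), "camera_matrix" (3x3 intrinsics, pixels), "eye" and "rotation" of the camera in the world; the wrist camera has in their place "T_tool_cam" (4x4, takes a point from camera to tool coordinates, whose origin is the TCP and whose axes are the flange's). Camera axes: x right, y down, z forward; pixel columns grow to the right and rows downward; lengths in m; the calibration is good to about 2 mm. A picture is of the moment at which its call begins: read the wrist's pose just before it. There is no depth.
- hand_in(): hands the job in, once; it reports no verdict.
Trained networks look in the newest picture that a camera, given by its name, has taken for a name from the list of things; names that differ only in an ending like _2 or _b are one class to them, and where a whole thing is asked for, a point or a joint stands for the part that bears it (a point fixed in the world has none). Each returns a list of dicts, best first, with "conf" (0 to 1); they miss things now and then, are a little off and sometimes report something else, mostly with a low value. They report only what shows in the picture. A call takes as long as a camera call.
- recognise(camera, thing): "box" ([centre column, centre row, width, height] in pixels, round what is visible of it).
- tip_of(camera, thing): "point" ([column, row] in pixels: a listed point, or the origin of a listed thing).
The state is a dict: "time": time; "joint_positions": joint angles; "qvel": joint speeds; "effort": joint torques, N m; "tcp_pos": TCP position; "orientation": TCP orientation; "contact_force": force on the tool from outside, world axes, zero at the start; "ft_torque": the same for the moment, N m; "finger_gap": finger opening in m.
Only numpy, scipy, OpenCV 4.12 (cv2) and the standard library are available. Lean on these libraries where they do the work, as an engineer would, in place of code of your own. Each camera call takes 0.05 s, during which the arm holds its last target.

## Working session

There is one attempt and no reset: what is moved stays moved. The work goes in short steps, Python scripts to look and compute and a tool call to move; the robot and the scene stay as the last step left them, time stands still between calls to the robot, and variables do not carry over. Pictures are saved under pics/ and viewed, and the job is handed in when it is done.

Besides the shell and the picture viewer there is one more tool, called after "Request:" as name([rows], argument=value, ...), one row to a line, values as JSON. arm_command: Moves the arm, as the interface text tells. Its arguments: {"type":"object","properties":{"increments":{"type":"array","items":{"type":"array","items":{"type":"number"}}},"squeeze":{"type":"number"}},"required":["increments"]}

```bash
mkdir -p pics; ls
cat > h.py <<'E'
import numpy as np,cv2
from workcell import *
E
python3 - <<'E'
from h import *
import json
s=state();print({k:np.round(v,4).tolist() for k,v in s.items()})
for c in ["scene","top"]:
    d=capture(c);cv2.imwrite(f"pics/{c}0.png",d["pixels"])
    np.savez(f"{c}.npz",K=d["camera_matrix"],eye=d["eye"],R=d["rotation"])
    print(c,d["camera_matrix"],d["eye"],d["rotation"])
    for t in ["washer","tub_center","skip_hinge","skip_bar","lemon_center","key_green_top","key_blue_top","key_orange_top"]:
        print(t,[(np.round(r["point"],1).tolist(),round(r["conf"],2)) for r in tip_of(c,t)[:3]])
E
```

```text
pics
{'time': 0.0, 'joint_positions': [-1.4917, 0.1047, 0.0965, 1.5639, 0.0, 1.3531], 'qvel': [-0.0012, -0.0008, 0.0004, 0.0003, -0.0003, -0.0004], 'effort': [0.0005, -55.6942, 50.364, 0.0175, -0.0003, -0.0], 'tcp_pos': [0.1755, -0.5734, 0.2305], 'orientation': [-3.1058, -0.4643, -0.0002], 'contact_force': [0.1943, -0.2607, 0.0705], 'ft_torque': [-0.0046, -0.0375, 0.0256], 'finger_gap': 0.0853}
scene [[421.99879516   0.         259.26962466]
 [  0.         421.99879516 192.96914773]
 [  0.           0.           1.        ]] [-0.61659184  0.80075563  1.05102272] [-1.12346339  2.14303268 -1.20693282]
washer [([245.6, 223.0], 0.69)]
tub_center [([231.6, 213.9], 0.7)]
skip_hinge []
skip_bar [([259.7, 186.1], 0.85)]
lemon_center [([248.3, 190.6], 0.66)]
key_green_top []
key_blue_top []
key_orange_top []
top [[387.83157059   0.         252.39965849]
 [  0.         387.83157059 196.27040996]
 [  0.           0.           1.        ]] [ 0.43245198 -0.0312799   1.36292652] [-2.16510794  2.20774822 -0.13263192]
washer []
tub_center []
skip_hinge [([227.5, 185.9], 0.68)]
skip_bar [([224.3, 216.6], 0.89), ([363.2, 206.4], 0.2)]
lemon_center [([228.0, 186.5], 0.68), ([226.7, 201.0], 0.63)]
key_green_top [([272.7, 209.2], 0.69), ([288.6, 207.6], 0.41)]
key_blue_top [([289.3, 210.0], 0.46)]
key_orange_top [([306.5, 208.8], 0.63)]
```

View pics/scene0.png

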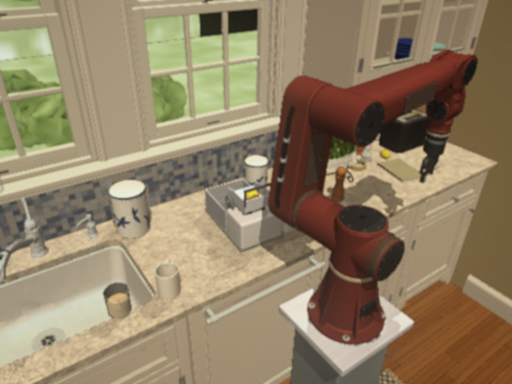

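View pics/top0.png

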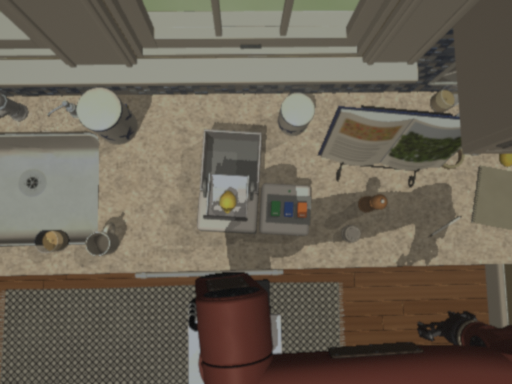

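```bash
cat >> h.py <<'E'
def ray(cam,px,z):
    d=np.load(cam+".npz");R=d["R"]
    if R.size==3: R=cv2.Rodrigues(R)[0]
    v=R@np.linalg.inv(d["K"])@np.array([px[0],px[1],1.]);return d["eye"]+v*(z-d["eye"][2])/v[2]
def proj(cam,P):
    d=np.load(cam+".npz");R=d["R"]
    if R.size==3: R=cv2.Rodrigues(R)[0]
    p=d["K"]@(R.T@(np.array(P)-d["eye"]));return p[:2]/p[2]
E
python3 - <<'E'
from h import *
for n,c,p,z in [("bar","top",(224.3,216.6),.245),("bar","scene",(259.7,186.1),.245),("hinge","top",(227.5,185.9),.15),("green","top",(272.7,209.2),.096),("blue","top",(289.3,210),.085),("orange","top",(306.5,208.8),.096),("washer","scene",(245.6,223),0),("tubc","scene",(231.6,213.9),.014)]:
    print(n,c,ray(c,p,z).round(4))
E
```

```text
bar top [0.4798 0.0187 0.245 ]
bar scene [0.4784 0.0082 0.245 ]
hinge top [0.5801 0.0115 0.15  ]
green top [ 0.5072 -0.1333  0.096 ]
blue top [ 0.5042 -0.1891  0.085 ]
orange top [ 0.5064 -0.2445  0.096 ]
washer scene [ 0.5949 -0.0064  0.    ]
tubc scene [0.6681 0.0174 0.014 ]
```

Run:
```python
from h import *
i=cv2.imread("pics/top0.png")[120:245,190:320];cv2.imwrite("pics/topz.png",cv2.resize(i,None,fx=6,fy=6,interpolation=cv2.INTER_CUBIC)[:600])
i=cv2.imread("pics/top0.png")[145:245,190:320];cv2.imwrite("pics/topz.png",cv2.resize(i,None,fx=6,fy=6,interpolation=cv2.INTER_CUBIC))
```

```text
(no output)
```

View pics/topz.png

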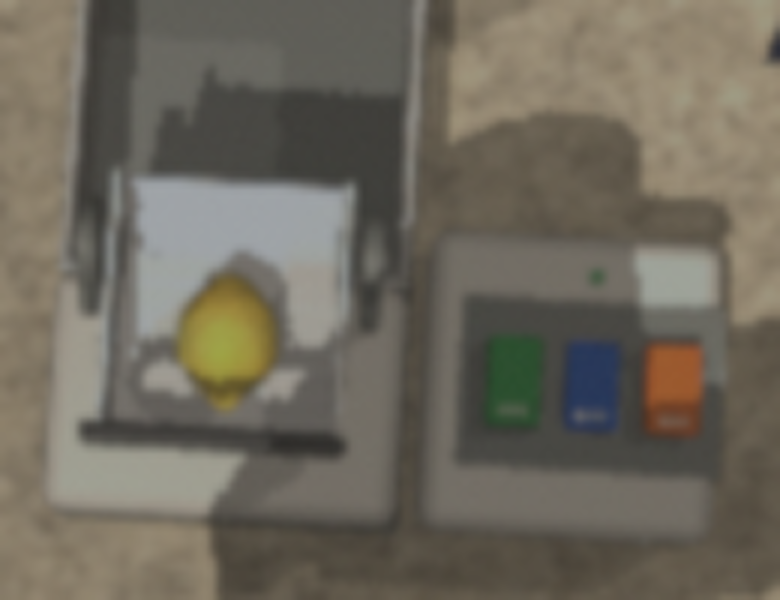

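Run:
```python
from h import *
f=lambda u,v:(190+u/6-.4,145+v/6-.4)
a=ray("top",f(82,430),.245);b=ray("top",f(343,446),.245);print(a,b,np.linalg.norm(a-b),(a+b)/2,np.arctan2(-(a-b)[0],(a-b)[1]))
g=ray("top",f(515,382),.096);bl=ray("top",f(592,387),.0853);o=ray("top",f(674,389),.096)
print(g,bl,o,np.arctan2(-(g-o)[0],(g-o)[1]))
# housing/console edges
for p,z in [((45,505),.13),((393,522),.13),((425,525),.08),((708,540),.08),((440,235),.08),((722,245),.08)]: print(p,ray("top",f(*p),z).round(4))
```

```text
[0.48191856 0.07899453 0.245     ] [ 0.47179307 -0.04578503  0.245     ] 0.12518971205444396 [0.47685582 0.01660475 0.245     ] -0.08096963974369902
[ 0.51009627 -0.14234342  0.096     ] [ 0.50718094 -0.18573584  0.0853    ] [ 0.50459897 -0.22939811  0.096     ] -0.06306400095652709
(45, 505) [0.4479 0.1101 0.13  ]
(393, 522) [ 0.4352 -0.0729  0.13  ]
(425, 525) [ 0.4334 -0.0921  0.08  ]
(708, 540) [ 0.4219 -0.248   0.08  ]
(440, 235) [ 0.5937 -0.1041  0.08  ]
(722, 245) [ 0.5854 -0.2614  0.08  ]
```

```bash
cat >> h.py <<'E'
from scipy.spatial.transform import Rotation as Ro
YAW=-0.068
XW=np.array([np.cos(YAW),np.sin(YAW),0]);YW=np.array([-np.sin(YAW),np.cos(YAW),0]);ZW=np.array([0,0,1.])
O=np.array([.5786,.0097,0])
def W(x,y,z): return O+XW*x+YW*y+ZW*z
RB=np.column_stack([YW,XW,-ZW])  # jaws along washer x
def inc(p,R=RB,s=None):
    s=s or state();R0=Ro.from_rotvec(s["orientation"]).as_matrix()
    d=R0.T@(np.array(p)-s["tcp_pos"])/.05
    r=Ro.from_matrix(R0.T@R).as_rotvec()/np.radians(8)
    return np.round(np.r_[d,r],2).tolist()
E
python3 - <<'E'
from h import *
s=state();print(Ro.from_rotvec(s["orientation"]).as_matrix().round(3))
print(inc(s["tcp_pos"]+[0,0,.12],Ro.from_rotvec(s["orientation"]).as_matrix()))
print(inc(W(-.102,0,.35)))
E
```

```text
[[ 0.956  0.292  0.   ]
 [ 0.292 -0.956 -0.   ]
 [-0.     0.    -1.   ]]
[-0.0, 0.0, -2.4, 0.0, 0.0, 0.0]
[9.22, -9.53, -2.37, 0.0, 0.0, -8.64]
```

Request:
arm_command([
  [0,0,-1,0,0,0,0],
  [0,0,-2,0,0,0,0],
  [1,-1,-2.37,0,0,-0.9,0],
  [9.22,-9.53,-2.37,0,0,-8.64,0],
  [9.22,-9.53,-2.37,0,0,-8.64,0],
  [9.22,-9.53,-2.37,0,0,-8.64,0],
  [9.22,-9.53,-2.37,0,0,-8.64,0],
  [9.22,-9.53,-2.37,0,0,-8.64,0],
  [9.22,-9.53,-2.37,0,0,-8.64,0],
  [9.22,-9.53,-2.37,0,0,-8.64,0],
  [9.22,-9.53,-2.37,0,0,-8.64,0],
  [9.22,-9.53,-2.37,0,0,-8.64,0],
])

```text
time: 2.1
tcp_pos: [0.4028, -0.1281, 0.3485]
orientation: [2.293, 2.145, 0.0]
contact_force: [-0.5, -0.9, -0.2]
finger_gap: 0.0855
```

Run:
```python
from h import *
print(inc(W(-.102,0,.35)))
```

```text
[2.99, 1.29, -0.03, 0.01, 0.0, 0.01]
```

Request:
arm_command([
  [1,0.43,0,0,0,0,0],
  [2,0.86,0,0,0,0,0],
  [2.98,1.28,0,0,0,0,0],
  [2.98,1.28,0,0,0,0,0],
  [2.98,1.28,0,0,0,0,0],
  [2.98,1.28,0,0,0,0,0],
])

```text
time: 2.7
tcp_pos: [0.476, 0.0137, 0.3482]
orientation: [2.295, 2.145, -0.001]
contact_force: [-0.0, -0.9, 1.3]
finger_gap: 0.0854
```

Run:
```python
from h import *
s=state();print(s["tcp_pos"],s["qvel"].round(3) if hasattr(s["qvel"],"round") else s["qvel"])
d=capture("wrist");cv2.imwrite("pics/wrist1.png",d["pixels"])
T=np.array(d["T_tool_cam"]);K=np.array(d["camera_matrix"])
R0=Ro.from_rotvec(s["orientation"]).as_matrix()
M=np.eye(4);M[:3,:3]=R0;M[:3,3]=s["tcp_pos"];M=M@T
np.savez("wrist.npz",K=K,eye=M[:3,3],R=M[:3,:3]);print(M.round(3),K)
for t,z in [("skip_bar",.245),("skip_hinge",.15),("lemon_center",.18),("key_green_top",.096),("key_blue_top",.085)]:
    for r in tip_of("wrist",t)[:2]: print(t,r,ray("wrist",r["point"],z).round(4))
```

```text
[0.47598054 0.0136653  0.34820719] [-0.028 -0.011 -0.007 -0.     0.001  0.002]
[[ 0.998 -0.063 -0.022  0.481]
 [-0.067 -0.95  -0.306  0.091]
 [-0.001  0.307 -0.952  0.491]
 [ 0.     0.     0.     1.   ]] [[328.14300752   0.         255.47889617]
 [  0.         328.14300752 190.8578645 ]
 [  0.           0.           1.        ]]
skip_bar {'point': [255.1, 187.8], 'conf': 0.69} [0.4757 0.0139 0.245 ]
skip_hinge {'point': [349.9, 159.6], 'conf': 0.58} [0.5758 0.0088 0.15  ]
lemon_center {'point': [305.5, 166.4], 'conf': 0.56} [0.5246 0.0121 0.18  ]
key_green_top {'point': [352.9, 159.3], 'conf': 0.62} [ 0.5944 -0.004   0.096 ]
key_green_top {'point': [289.8, 261.6], 'conf': 0.61} [ 0.5122 -0.1406  0.096 ]
key_blue_top {'point': [289.6, 285.2], 'conf': 0.82} [ 0.5115 -0.1852  0.085 ]
```

View pics/wrist1.png

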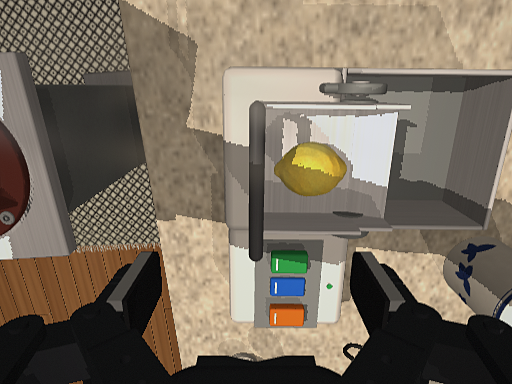

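Request:
arm_command([
  [0,0,0.8,0,0,0,0],
  [0,0,1.6,0,0,0,0],
  [0,0,2.2,0,0,0,0],
  [0,0,2.48,0,0,0,0],
  [0,0,2.48,0,0,0,120],
  [0,0,2.48,0,0,0,180],
  [0,0,2.48,0,0,0,205],
  [0,0,2.48,0,0,0,205],
  [0,0,2.48,0,0,0,205],
  [0,0,2.48,0,0,0,205],
  [0,0,2.48,0,0,0,205],
], squeeze=20)

```text
time: 4.1
tcp_pos: [0.4763, 0.0143, 0.2244]
orientation: [2.295, 2.145, 0.0]
contact_force: [-0.4, 0.9, -0.4]
finger_gap: 0.0166
```

Run:
```python
from h import *
s=state();print(s["tcp_pos"],s["contact_force"],s["finger_gap"])
d=capture("wrist");cv2.imwrite("pics/wrist2.png",d["pixels"])
```

```text
[0.47628461 0.01428563 0.22436114] [-0.38231985  0.86936704 -0.42391598] 0.01661842831296034
```

View pics/wrist2.png

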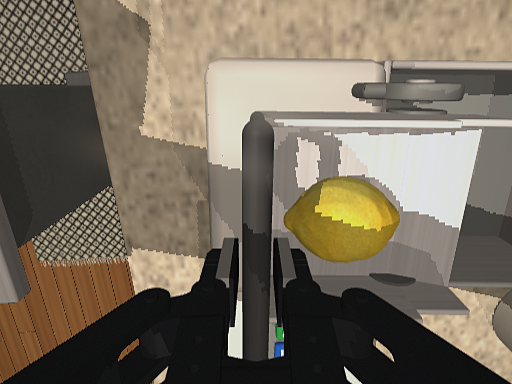

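Run:
```python
import numpy as np
for t in [.05,.1,.15,.2,.24,.28,.34,.4,.48,.56,.64,.72,.8,.88,.96,1.04,1.12,1.2,1.28,1.36,1.4,1.44]:
    f=np.arctan2(95,-102)-t; print(t,round((139.4*np.cos(f)+102)/50,2),round(-(139.4*np.sin(f)-95)/50,2))
```

```text
0.05 0.1 -0.1
0.1 0.2 -0.19
0.15 0.31 -0.28
0.2 0.42 -0.37
0.24 0.51 -0.43
0.28 0.6 -0.49
0.34 0.75 -0.57
0.4 0.9 -0.64
0.48 1.11 -0.73
0.56 1.32 -0.79
0.64 1.54 -0.84
0.72 1.76 -0.87
0.8 1.98 -0.89
0.88 2.2 -0.88
0.96 2.43 -0.86
1.04 2.65 -0.82
1.12 2.86 -0.76
1.2 3.07 -0.69
1.28 3.28 -0.6
1.36 3.47 -0.49
1.4 3.57 -0.43
1.44 3.66 -0.37
```

Request:
arm_command([
  [0,0.1,-0.1,0,0,0,211],
  [0,0.2,-0.19,0,0,0,211],
  [0,0.31,-0.28,0,0,0,211],
  [0,0.42,-0.37,0,0,0,211],
  [0,0.51,-0.43,0,0,0,211],
  [0,0.6,-0.49,0,0,0,211],
  [0,0.75,-0.57,0,0,0,211],
  [0,0.9,-0.64,0,0,0,211],
  [0,1.11,-0.73,0,0,0,211],
  [0,1.32,-0.79,0,0,0,211],
  [0,1.32,-0.79,0,0,0,211],
])

```text
time: 5.25
tcp_pos: [0.5434, 0.0096, 0.2638]
orientation: [2.295, 2.145, 0.001]
contact_force: [-1.6, -0.8, -0.0]
finger_gap: 0.0148
```

Run:
```python
from h import *
s=state();print(s["tcp_pos"],s["contact_force"],s["finger_gap"])
d=capture("wrist");cv2.imwrite("pics/wrist3.png",d["pixels"])
```

```text
[0.54342133 0.00956893 0.26376869] [-1.62396846 -0.76514608 -0.01373537] 0.014756193617063467
```

View pics/wrist3.png

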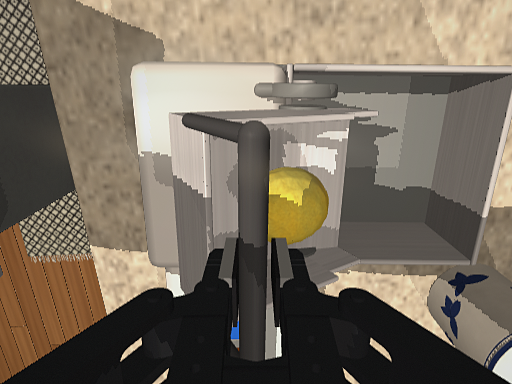

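Request:
arm_command([
  [0,0.22,-0.05,0,0,0,211],
  [0,0.44,-0.08,0,0,0,211],
  [0,0.66,-0.1,0,0,0,211],
  [0,0.88,-0.09,0,0,0,211],
  [0,1.11,-0.07,0,0,0,211],
  [0,1.33,-0.03,0,0,0,211],
  [0,1.54,0.03,0,0,0,211],
  [0,1.75,0.1,0,0,0,211],
  [0,1.96,0.19,0,0,0,211],
  [0,2.15,0.3,0,0,0,211],
  [0,2.26,0.36,0,0,0,211],
  [0,2.26,0.36,0,0,0,211],
])

```text
time: 6.5
tcp_pos: [0.6548, 0.0022, 0.2447]
orientation: [-2.295, -2.144, 0.001]
contact_force: [-0.7, 0.3, 0.2]
finger_gap: 0.0146
```

Run:
```python
from h import *
s=state();print(s["tcp_pos"],s["contact_force"],s["finger_gap"])
d=capture("wrist");cv2.imwrite("pics/wrist4.png",d["pixels"])
d=capture("scene");cv2.imwrite("pics/scene4.png",cv2.resize(d["pixels"][140:260,180:310],None,fx=5,fy=5))
```

```text
[0.65482195 0.00218951 0.24472669] [-0.66135578  0.34964393  0.22482617] 0.014561844582522625
```

View pics/wrist4.png

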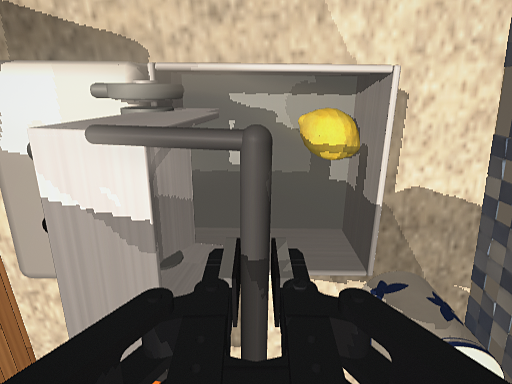

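View pics/scene4.png

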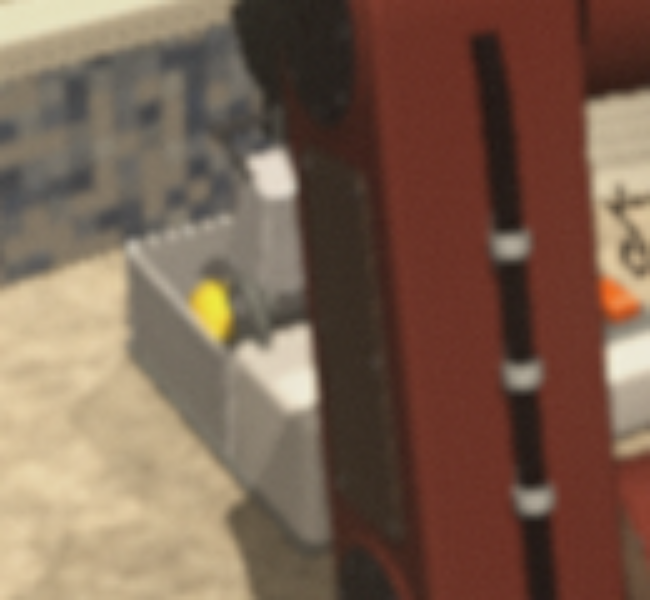

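Request:
arm_command([
  [0,-0.11,-0.06,0,0,0,211],
  [0,-0.3,-0.17,0,0,0,211],
  [0,-0.51,-0.26,0,0,0,211],
  [0,-0.72,-0.33,0,0,0,211],
  [0,-0.93,-0.39,0,0,0,211],
  [0,-1.15,-0.43,0,0,0,211],
  [0,-1.38,-0.45,0,0,0,211],
  [0,-1.6,-0.46,0,0,0,211],
  [0,-1.82,-0.44,0,0,0,211],
  [0,-2.04,-0.41,0,0,0,211],
  [0,-2.26,-0.36,0,0,0,211],
  [0,-2.26,-0.36,0,0,0,211],
])

```text
time: 7.8
tcp_pos: [0.5404, 0.0102, 0.2645]
orientation: [2.295, 2.145, -0.0]
contact_force: [0.1, 0.1, 0.8]
finger_gap: 0.0146
```

Run:
```python
from h import *
s=state();print(s["tcp_pos"],s["contact_force"],s["finger_gap"])
d=capture("wrist");cv2.imwrite("pics/wrist5.png",d["pixels"])
```

```text
[0.54041244 0.01016489 0.26448347] [0.12176333 0.11571412 0.76906173] 0.014613570258322866
```

View pics/wrist5.png

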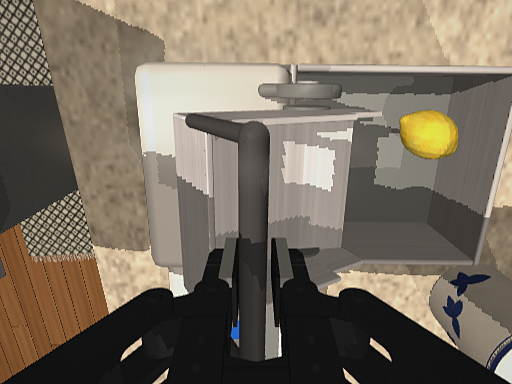

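Request:
arm_command([
  [0,-0.1,0.03,0,0,0,211],
  [0,-0.19,0.06,0,0,0,211],
  [0,-0.3,0.1,0,0,0,211],
  [0,-0.4,0.15,0,0,0,211],
  [0,-0.48,0.19,0,0,0,211],
  [0,-0.55,0.22,0,0,0,211],
  [0,-0.63,0.26,0,0,0,211],
  [0,-0.7,0.3,0,0,0,211],
  [0,-0.75,0.33,0,0,0,211],
  [0,-0.79,0.36,0,0,0,211],
  [0,-0.83,0.39,0,0,0,211],
  [0,-0.83,0.39,0,0,0,211],
])

```text
time: 9.05
tcp_pos: [0.5005, 0.0126, 0.2441]
orientation: [2.295, 2.145, -0.0]
contact_force: [-1.9, 1.0, -0.1]
finger_gap: 0.015
```

Run:
```python
from h import *
s=state();print(s["tcp_pos"],s["contact_force"],s["finger_gap"])
print(inc(W(-.102,0,.225)))
```

```text
[0.50047371 0.01264865 0.24414615] [-1.85098434  0.99724312 -0.10427912] 0.014998558657542729
[0.05, -0.48, 0.38, -0.0, 0.0, 0.0]
```

Request:
arm_command([
  [0,-0.05,0.05,0,0,0,211],
  [0,-0.1,0.09,0,0,0,211],
  [0,-0.15,0.14,0,0,0,211],
  [0,-0.2,0.18,0,0,0,211],
  [0,-0.25,0.22,0,0,0,211],
  [0,-0.3,0.26,0,0,0,211],
  [0,-0.35,0.3,0,0,0,211],
  [0,-0.4,0.33,0,0,0,211],
  [0,-0.45,0.36,0,0,0,211],
  [0,-0.5,0.38,0,0,0,211],
  [0,-0.5,0.38,0,0,0,211],
])

```text
time: 10.15
tcp_pos: [0.4758, 0.0143, 0.2254]
orientation: [2.295, 2.145, 0.001]
contact_force: [-0.0, 0.4, 0.7]
finger_gap: 0.0146
```

Run:
```python
from h import *
s=state();print(s["tcp_pos"],s["contact_force"],s["finger_gap"])
```

```text
[0.47577414 0.01428888 0.22539653] [-0.03441725  0.39961441  0.74939414] 0.01461841081138249
```

Request:
arm_command([
  [0,-0.03,0,0,0,0,211],
  [0,-0.06,0,0,0,0,211],
  [0,-0.08,0,0,0,0,211],
  [0,-0.08,0,0,0,0,211],
])

```text
time: 10.55
tcp_pos: [0.4747, 0.0143, 0.2256]
orientation: [2.292, 2.142, 0.008]
contact_force: [17.0, 0.5, -7.5]
finger_gap: 0.0149
```

Request:
arm_command([
  [0,0,0,0,0,0,205],
  [0,0.02,0,0,0,0,150],
  [0,0.02,0,0,0,0,60],
  [0,0.02,0,0,0,0,0],
  [0,0.02,0,0,0,0,0],
  [0,0.02,0,0,0,0,0],
  [0,0.02,-0.5,0,0,0,0],
  [0,0.02,-1.3,0,0,0,0],
  [0,0.02,-2.1,0,0,0,0],
  [0,0.02,-2.1,0,0,0,0],
])

```text
time: 11.55
tcp_pos: [0.474, 0.0142, 0.3356]
orientation: [2.291, 2.141, 0.006]
contact_force: [0.5, 0.5, 0.9]
finger_gap: 0.0854
```

Run:
```python
from h import *
s=state();print(s["tcp_pos"],s["contact_force"],s["finger_gap"])
d=capture("wrist");cv2.imwrite("pics/wrist6.png",d["pixels"])
T=np.array(d["T_tool_cam"]);K=np.array(d["camera_matrix"])
R0=Ro.from_rotvec(s["orientation"]).as_matrix()
M=np.eye(4);M[:3,:3]=R0;M[:3,3]=s["tcp_pos"];M=M@T
np.savez("wrist.npz",K=K,eye=M[:3,3],R=M[:3,:3])
for t,z in [("skip_bar",.245),("key_green_top",.096),("key_blue_top",.085),("key_orange_top",.096)]:
    for r in tip_of("wrist",t)[:2]: print(t,r,ray("wrist",r["point"],z).round(4))
```

```text
[0.47401546 0.01419976 0.33560524] [0.52440173 0.46761205 0.86649199] 0.08538779833610813
skip_bar {'point': [256.9, 192.6], 'conf': 0.83} [0.4758 0.0144 0.245 ]
key_green_top {'point': [287.2, 270.6], 'conf': 0.94} [ 0.5071 -0.1466  0.096 ]
key_blue_top {'point': [287.9, 291.2], 'conf': 0.91} [ 0.5077 -0.1864  0.085 ]
key_orange_top {'point': [288.0, 325.4], 'conf': 0.55} [ 0.505 -0.235  0.096]
```

View pics/wrist6.png

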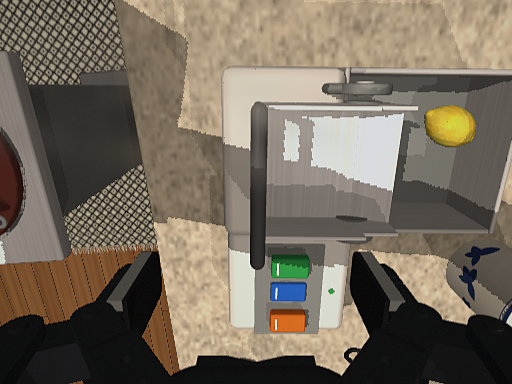

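Run:
```python
from h import *
print(inc([.510,-.142,.335]),inc([.510,-.142,.16]))
```

```text
[-3.07, 0.96, -0.12, -0.01, -0.0, 0.0] [-3.08, 0.97, 3.38, -0.01, -0.0, 0.0]
```

Request:
arm_command([
  [-1,0.32,-0.1,0,0,0,255],
  [-2,0.64,-0.1,0,0,0,255],
  [-3.08,0.97,-0.1,0,0,0,255],
  [-3.08,0.97,-0.1,0,0,0,255],
  [-3.08,0.97,0.7,0,0,0,255],
  [-3.08,0.97,1.5,0,0,0,255],
  [-3.08,0.97,2.3,0,0,0,255],
  [-3.08,0.97,3.0,0,0,0,255],
  [-3.08,0.97,3.38,0,0,0,255],
  [-3.08,0.97,3.38,0,0,0,255],
  [-3.08,0.97,3.38,0,0,0,255],
  [-3.08,0.97,3.38,0,0,0,255],
])

```text
time: 13.0
tcp_pos: [0.5113, -0.1426, 0.1627]
orientation: [2.294, 2.144, 0.001]
contact_force: [0.7, -0.8, -0.2]
finger_gap: 0.0
```

Run:
```python
from h import *
s=state();print(s["tcp_pos"],s["orientation"],s["contact_force"],s["finger_gap"])
d=capture("wrist");cv2.imwrite("pics/wrist7.png",d["pixels"])
T=np.array(d["T_tool_cam"]);K=np.array(d["camera_matrix"])
R0=Ro.from_rotvec(s["orientation"]).as_matrix()
M=np.eye(4);M[:3,:3]=R0;M[:3,3]=s["tcp_pos"];M=M@T
np.savez("wrist.npz",K=K,eye=M[:3,3],R=M[:3,:3])
print("tip px",proj("wrist",s["tcp_pos"]))
for t,z in [("key_green_top",.096),("key_blue_top",.085),("key_orange_top",.096)]:
    for r in tip_of("wrist",t)[:2]: print(t,r,ray("wrist",r["point"],z).round(4))
d=capture("top");cv2.imwrite("pics/top7.png",cv2.resize(d["pixels"][145:245,190:320],None,fx=6,fy=6))
```

```text
[ 0.5113167  -0.14258949  0.16273143] [2.29369505e+00 2.14399790e+00 8.63004796e-04] [ 0.73459286 -0.80428429 -0.21004426] 6.4503186833218005e-06
tip px [255.27140117 251.47597134]
key_green_top {'point': [253.1, 208.4], 'conf': 0.74} [ 0.5096 -0.1457  0.096 ]
```

View pics/wrist7.png

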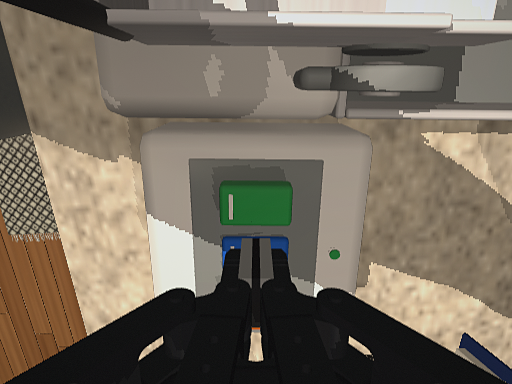

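View pics/top7.png

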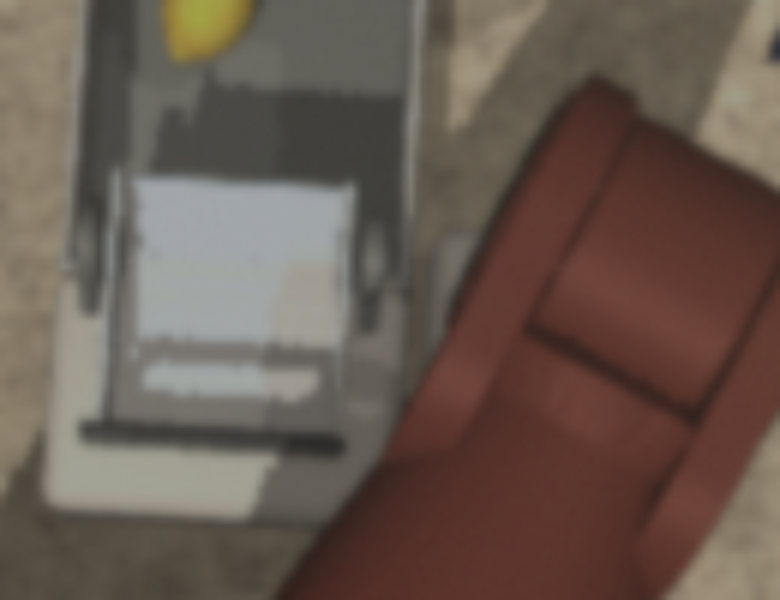

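Request:
arm_command([
  [-0.03,0,0.5,0,0,0,255],
  [-0.03,0,1.0,0,0,0,255],
  [-0.03,0,1.2,0,0,0,255],
  [-0.03,0,1.2,0,0,0,255],
])

```text
time: 13.65
tcp_pos: [0.5097, -0.1434, 0.1]
orientation: [-2.294, -2.143, 0.001]
contact_force: [0.5, 0.5, 0.2]
finger_gap: -0.0001
```

Slow press: bottom expected near z = 0.083 (0.34 units).

Request:
arm_command([
  [0,0,0.04,0,0,0,255],
  [0,0,0.08,0,0,0,255],
  [0,0,0.12,0,0,0,255],
  [0,0,0.16,0,0,0,255],
  [0,0,0.2,0,0,0,255],
  [0,0,0.23,0,0,0,255],
  [0,0,0.26,0,0,0,255],
  [0,0,0.29,0,0,0,255],
  [0,0,0.31,0,0,0,255],
  [0,0,0.33,0,0,0,255],
])

```text
time: 14.65
tcp_pos: [0.5105, -0.1439, 0.0846]
orientation: [-2.295, -2.145, 0.0]
contact_force: [1.6, -1.3, 3.1]
finger_gap: -0.0003
```

Request:
arm_command([
  [0,0,0.02,0,0,0,255],
  [0,0,0.04,0,0,0,255],
  [0,0,0.05,0,0,0,255],
  [0,0,0.05,0,0,0,255],
])

```text
time: 15.05
tcp_pos: [0.5106, -0.1439, 0.0829]
orientation: [2.295, 2.145, -0.0]
contact_force: [-2.0, 1.0, 9.8]
finger_gap: 0.0002
```

Request:
arm_command([
  [0,0,0.02,0,0,0,255],
  [0,0,0.03,0,0,0,255],
  [0,0,0.03,0,0,0,255],
])

```text
time: 15.35
tcp_pos: [0.5107, -0.144, 0.0827]
orientation: [2.294, 2.145, -0.0]
contact_force: [-6.5, 3.0, 18.8]
finger_gap: 0.0003
```

Firm bottom stop. Release upward and look.

Request:
arm_command([
  [0,0,-0.1,0,0,0,255],
  [0,0,-0.3,0,0,0,255],
  [0,0,-0.8,0,0,0,255],
  [0,0,-1.6,0,0,0,255],
  [0,0,-2.5,0,0,0,255],
  [0,0,-3.4,0,0,0,255],
  [0,0,-4.2,0,0,0,255],
  [0,0,-5,0,0,0,0],
  [1.2,0,-5,0,0,0,0],
  [2,0,-5,0,0,0,0],
  [2,0,-5,0,0,0,0],
  [2,0,-5,0,0,0,0],
])

```text
time: 16.55
tcp_pos: [0.5172, -0.0431, 0.3308]
orientation: [-2.293, -2.148, 0.001]
contact_force: [-0.1, -0.1, -0.0]
finger_gap: 0.0727
```

Run:
```python
from h import *
s=state();print(s["time"],s["tcp_pos"],s["contact_force"],s["finger_gap"])
d=capture("wrist");cv2.imwrite("pics/wrist8.png",d["pixels"])
cv2.imwrite("pics/wrist8z.png",cv2.resize(d["pixels"][200:350,200:400],None,fx=4,fy=4,interpolation=cv2.INTER_CUBIC))
d=capture("top");cv2.imwrite("pics/top8.png",cv2.resize(d["pixels"][145:245,190:320],None,fx=6,fy=6))
```

```text
16.55 [ 0.51719568 -0.04307895  0.33078185] [-0.06058542 -0.11833004 -0.01825399] 0.07270060104592721
```

View pics/wrist8.png

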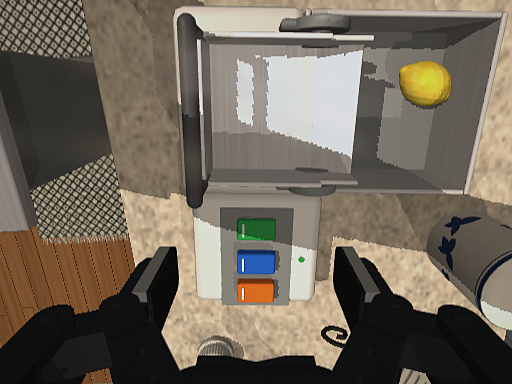

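View pics/wrist8z.png

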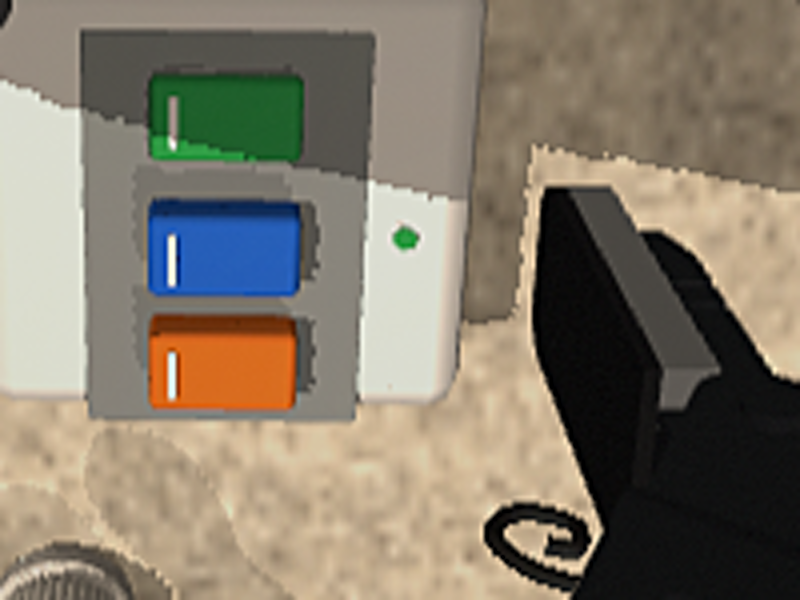

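View pics/top8.png

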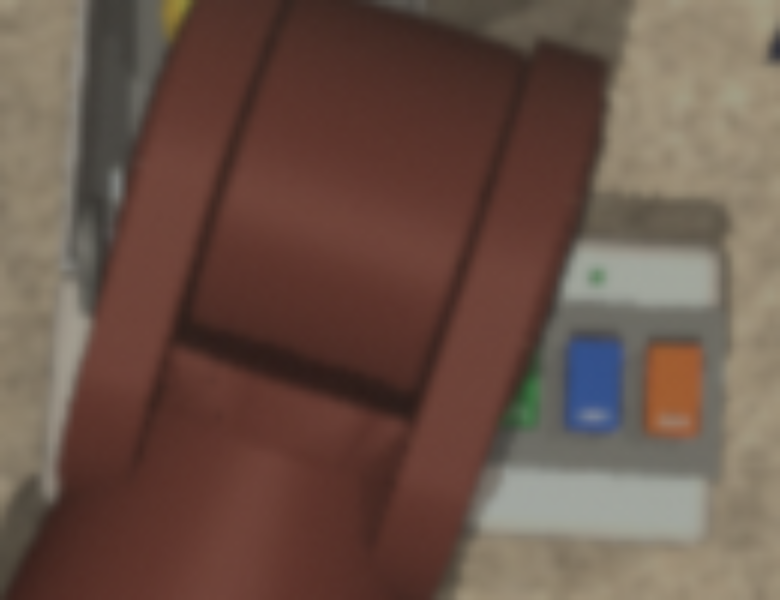

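Run:
```python
from h import *
s=state();d=capture("wrist")
T=np.array(d["T_tool_cam"]);M=np.eye(4);M[:3,:3]=Ro.from_rotvec(s["orientation"]).as_matrix();M[:3,3]=s["tcp_pos"];M=M@T
np.savez("wrist.npz",K=d["camera_matrix"],eye=M[:3,3],R=M[:3,:3])
for r in tip_of("wrist","skip_bar")[:1]: print(r,ray("wrist",r["point"],.245),s["qvel"],s["contact_force"])
print(hand_in())
```

```text
{'point': [189.7, 118.9], 'conf': 0.8} [0.47602831 0.0133169  0.245     ] [-0.0178525   0.00289444  0.00033749 -0.00043275  0.0013168   0.00157712] [ 0.18939763 -0.34866012  0.16302043]
the job is handed in; nothing more can be done
None
```

The job is done and handed in at about 17 s of the 48 s limit. The lemon is in the tub, the skip is home, the green key is down and the blue key is up.

- **Skip:** I closed the fingers loosely round the bar and swung it over to about 1.4 rad. The wrist picture showed the lemon in the tub. I then eased the bar back step by step, still between the fingers, and pushed it on until it stopped firmly at about 17 N. After release the bar measured (0.476, 0.013), within 1 mm of where it was before tipping, so it is home.
- **Keys:** I pressed the green key slowly to its bottom stop, with the tip at z = 0.0827 and about 19 N at the end. The last pictures show green low, and blue standing up with a visible side and shadow. Orange is up and was not touched.
- **Last state:** The gripper was about 85 mm above the bar, with contact force near zero. The highest force I read was about 19 N.

No check failed. The two images I used for the green key differed by up to about 4 mm, so I pressed between the two positions. I did not re-check the mug, timer or mill individually; the arm passed well above them.

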